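# Load the sensor carriers into the gas exposure chamber

### The arm

A 7-joint arm with a two-finger parallel gripper is mounted at the origin on the work surface. World frame = base frame: x ahead of the robot, y to its left, z up, the work surface at z = 0. Lengths are in m, angles in rad, forces in N, time in s.
With the tool pointing down it reaches from about 0.425 to 0.925 m from the base axis. Payload 6.8 kg.
Tool frame: the origin (TCP) lies between the finger pads; the fingertips stand 8 mm ahead of it and the grasp point (between the pads) lies 11 mm behind it; z points along the fingers, y is the direction in which the jaws open and shut (so a half turn about z gives the same grasp; the last joint's range is limited). The gripper opens to 85 mm and grips with 20 to 120 N. Pads are 22 mm wide; open, the fingers measure 114 mm over their backs; the gripper's body (76 mm by 85 mm) begins 54 mm behind the grasp point. The pads swing forward as they close: fully open they stand 13 mm farther back than shut.
Start: joints at [-1.4, 0.477, 0.022, 1.555, -0.011, 1.109, -0.083], TCP at [0.186, 0.649, 0.239] pointing down, gripper open.
Joint ranges: [-2.96, 2.96], [-0.34, 2.1], [-1.41, 1.46], [0.24, 2.44], [-1.37, 4.51], [0.17, 1.92], [-2.96, 2.96]. Speed limits (rad/s): [2.39, 2.39, 3.14, 3.14, 3.14, 3.14, 3.14].

### API

Orientations are given as a rotation vector (axis times angle).
In Python, from cell import arm gives the robot as it stands. Calls block until the motion is done:
- arm.movep(position, orientation): joint-space move of the TCP to a pose.
- arm.line_to(position, attitude=None, feed=0.15, f_stop=None): straight line of the TCP; attitude=None keeps the orientation; feed is the mean speed in m/s. With f_stop (N) it stops when the force on the tool has changed by that much, and returns True; else False.
- arm.goto_joints(angles): joint-space move.
- arm.gripper_to(opening): finger opening in m; the grip force is fixed at half the most; returns when the fingers have stopped.
- arm.dwell(seconds).
- arm.ik(position, orientation): joint angles nearest the present ones, or None.
- arm.read_state(): the state.
- arm.grab_frame(name): name is "scene" or "top"; returns a dict with "color" (384x512x3 uint8, red, green, blue), "z_map" (384x512 float32, m along the optical axis (not along the pixel's ray), 0 where there is no reading), "fx", "fy", "cx", "cy" (pixels), "k1" (the pictures are not rectified: a ray, as slopes to the right and down, at radius r is drawn at 1 + k1 r^2 times it, then the intrinsics apply), "world_from_camera" (4x4, takes a point from camera to world coordinates). Camera axes: x right, y down, z forward; pixel columns grow to the right and rows downward; lengths in m; the calibration is good to about 2 mm. A picture is of the moment at which its call begins.
A pose or a line that the arm cannot do raises arm.PlanningError and nothing moves.
- arm.sign_off(): hands the job in, once; it reports no verdict.
The state is a dict: "clock": time; "joint_positions": joint angles; "joint_vel": joint speeds; "joint_efforts": joint torques, N m; "eef_pos": TCP position; "ee_rot": TCP orientation; "contact_force": force on the tool from outside, world axes, zero at the start; "moment": the same for the moment, N m; "width": finger opening in m.
Only numpy, scipy, OpenCV 4.12 (cv2) and the standard library are available. Lean on these libraries where they do the work, as an engineer would, in place of code of your own. Each camera call takes 0.05 s, during which the arm holds its last target. There are 200 camera calls.

### The job

Get the gas exposure chamber ready for a calibration run: lift its lid off by the knob and lay it flat on the open bench, then press every sensor carrier that lies on the blue mat into a bay of its own, ears down between the spring clips, until it sits fully home and flat. Then put the lid back so that it sits flush on the chamber, and leave the other things on the bench where they are.

Things in the scene. Friction and masses are not known exactly. Their poses are not given: they have to be found in the camera images.
- chamber: gas exposure chamber, fixed, left or right on the bench: open-topped aluminium box, outside 212 (x) x 142 (y) x 75 mm high, walls 4 mm; origin at the centre of its underside, z up. Three bays side by side along its x, 66 mm apart. White rails along both long walls, inner faces at y = +-49 mm, tops at z = 46 mm, hold an upright open-topped slot at each end of every bay
- lid: loose grey lid of the chamber: plate 216 (x) x 146 (y) x 5 mm over a locating step 194 x 124 x 6 mm that drops inside the walls with 5 mm of play each way; 0.3 to 0.6 kg. Origin at the centre of the step's underside, z up; plate top at z = 11 mm. Starts on the chamber, origin 69 mm above the bench, axes along the chamber's; may go back either way round
- lid_knob (a point): middle of the lid's black bar-shaped knob: 44 mm along the lid's x, 26 mm along its y, from z = 20 to 52 mm of the lid's frame (this point at z = 36 mm); grip it across its 26 mm, fingers closing along the lid's y
- mat: thin fixed blue bench mat 300 x 270 x 2 mm on the other side of the robot from the chamber; origin at the centre of its underside. The carriers start on it
- bay0 (a point): bay 0, at x = -66 mm of the chamber's frame: point midway between its two slots, level with their floors, where the origin of a fully seated carrier comes; axes as the chamber's. Each slot is 28 mm wide (along x), its floor at z = 24 mm and its back at y = +-63 mm of the chamber's frame, lined on both sides with steel spring clips
- bay1 (a point): bay 1, at x = 0 mm of the chamber's frame: point midway between its two slots, level with their floors, where the origin of a fully seated carrier comes; axes as the chamber's. The two clips of a slot stand 17.6 mm apart at rest, flared outwards at the top (flare from z = 42 to 52 mm of the chamber's frame, 25 mm apart at its top)
- bay2 (a point): bay 2, at x = 66 mm of the chamber's frame: point midway between its two slots, level with their floors, where the origin of a fully seated carrier comes; axes as the chamber's. Clips press a 20 mm ear with about 2 N each, so a carrier stays at any depth until pushed down, with about 5 N in all and up to 12 N where the ears enter the flares
- carrier1: sensor carrier (all alike; 2 or 3 present, else None): steel plate 54 (x) x 92 (y) x 5 mm with an ear 20 mm wide at the middle of each short end, 120 mm over the ears (y), and in its middle a black sensor housing 42 (x) x 36 (y) mm up to z = 36 mm, with a round inlet to 39 mm; 0.1 to 0.17 kg. Origin at the centre of the underside, z up. Grip across the 36 mm. Either way round fits any bay
- carrier2: sensor carrier (all alike; 2 or 3 present, else None): steel plate 54 (x) x 92 (y) x 5 mm with an ear 20 mm wide at the middle of each short end, 120 mm over the ears (y), and in its middle a black sensor housing 42 (x) x 36 (y) mm up to z = 36 mm, with a round inlet to 39 mm; 0.1 to 0.17 kg. Origin at the centre of the underside, z up. Grip across the 36 mm. Either way round fits any bay
- carrier3: sensor carrier (all alike; 2 or 3 present, else None): steel plate 54 (x) x 92 (y) x 5 mm with an ear 20 mm wide at the middle of each short end, 120 mm over the ears (y), and in its middle a black sensor housing 42 (x) x 36 (y) mm up to z = 36 mm, with a round inlet to 39 mm; 0.1 to 0.17 kg. Origin at the centre of the underside, z up. Grip across the 36 mm. Either way round fits any bay
- jar: small white screw-top jar, 38 mm diameter, 50 mm tall, standing on the mat among the carriers; a bystander, origin at its underside
- detector: yellow hand-held gas detector lying on its back, 115 x 62 x 34 mm, on the far side of the bench; a bystander, origin at its underside
- glasses: blue-framed safety glasses, about 130 x 146 x 40 mm, on the far side of the bench; a bystander, origin at its underside
- screwdriver: screwdriver 170 mm long lying at the front of the bench, nearest the robot; a bystander, origin at its underside
- gas_small: small aluminium gas cylinder, 68 mm diameter, 200 mm tall, standing at the right; a bystander, origin at its underside
There are look-alikes about, which are no part of the job. What is shaped like the carrier3 but orange is not meant.

How it is judged:
On the way, in this order (a step that is already met when the one before it is completed fails the run):
1. the lid lies flat on the bench, clear of the chamber and let go (height (world z) of lid below 0.009 m and angle between lid's own z axis and vertical below 0.06 rad and horizontal distance between lid and chamber above 0.14 m and contact force between the fingers and lid below 0.1 N), for 0.2 s.
2. every carrier present sits flat and fully home in a bay (((horizontal distance between carrier1 and bay0 below 0.006 m and z of carrier1 in the frame of chamber below 0.0265 m and angle between carrier1's own z axis and vertical below 0.035 rad and angle between the y axis of carrier1 and the y axis of chamber, either way round below 0.07 rad) or (horizontal distance between carrier1 and bay1 below 0.006 m and z of carrier1 in the frame of chamber below 0.0265 m and angle between carrier1's own z axis and vertical below 0.035 rad and angle between the y axis of carrier1 and the y axis of chamber, either way round below 0.07 rad) or (horizontal distance between carrier1 and bay2 below 0.006 m and z of carrier1 in the frame of chamber below 0.0265 m and angle between carrier1's own z axis and vertical below 0.035 rad and angle between the y axis of carrier1 and the y axis of chamber, either way round below 0.07 rad)) and ((horizontal distance between carrier2 and bay0 below 0.006 m and z of carrier2 in the frame of chamber below 0.0265 m and angle between carrier2's own z axis and vertical below 0.035 rad and angle between the y axis of carrier2 and the y axis of chamber, either way round below 0.07 rad) or (horizontal distance between carrier2 and bay1 below 0.006 m and z of carrier2 in the frame of chamber below 0.0265 m and angle between carrier2's own z axis and vertical below 0.035 rad and angle between the y axis of carrier2 and the y axis of chamber, either way round below 0.07 rad) or (horizontal distance between carrier2 and bay2 below 0.006 m and z of carrier2 in the frame of chamber below 0.0265 m and angle between carrier2's own z axis and vertical below 0.035 rad and angle between the y axis of carrier2 and the y axis of chamber, either way round below 0.07 rad)) and ((horizontal distance between carrier3 and bay0 below 0.006 m and z of carrier3 in the frame of chamber below 0.0265 m and angle between carrier3's own z axis and vertical below 0.035 rad and angle between the y axis of carrier3 and the y axis of chamber, either way round below 0.07 rad) or (horizontal distance between carrier3 and bay1 below 0.006 m and z of carrier3 in the frame of chamber below 0.0265 m and angle between carrier3's own z axis and vertical below 0.035 rad and angle between the y axis of carrier3 and the y axis of chamber, either way round below 0.07 rad) or (horizontal distance between carrier3 and bay2 below 0.006 m and z of carrier3 in the frame of chamber below 0.0265 m and angle between carrier3's own z axis and vertical below 0.035 rad and angle between the y axis of carrier3 and the y axis of chamber, either way round below 0.07 rad))), for 0.2 s.
At the end, for the whole second after the job is handed in: Every carrier present sits in a bay: within 6 mm sideways, no more than 2.5 mm above the slot floors, level within 0.035 rad, square within 0.07 rad. The lid lies at rest on the chamber: centred within 10 mm, origin 66 to 71.5 mm above its underside, level within 0.02 rad, square within 0.08 rad (all of step 2 and horizontal distance between lid and chamber below 0.01 m and z of lid in the frame of chamber between 0.066 and 0.0715 m and angle between lid's own z axis and vertical below 0.02 rad and angle between the y axis of lid and the y axis of chamber, either way round below 0.08 rad and linear speed of lid below 0.02 m/s); the robot touches nothing.
It fails at once if another thing on the bench is moved by more than 5 cm (distance of any of jar, detector, glasses, screwdriver, gas_small from where it was at the start of the episode above 0.05 m).
Of carrier1, carrier2, carrier3 only 2 to 3 are there at a start; the rules pass over those that are not, and their reading is None.
At some moment in a run one of carrier1, carrier2, carrier3, lid may be knocked a few centimetres aside while the robot is not near it.
It also fails if it takes over 210 s, if anything falls off the work surface, if the arm or the gripper's body presses on something with over 40 N, if the wrist force passes 120 N, or if a joint passes its speed limit or range.

## Working session

There is one attempt and no reset: what is moved stays moved. The work goes in short steps, each a Python script; the robot and the scene stay as the last script left them, time stands still between calls to the robot, and variables do not carry over. Pictures are saved under pics/ and viewed, about 12 in all and at most 16, crops included, and the job is handed in when it is done.

```bash
mkdir -p pics; ls
cat > h.py <<'E'
import numpy as np, cv2
from cell import arm
from scipy.spatial.transform import Rotation as R
def snap(cam,tag):
    f=arm.grab_frame(cam); np.savez(f'pics/{tag}.npz',**f)
    cv2.imwrite(f'pics/{tag}.png',f['color'][:,:,::-1]); return f
def cloud(f):
    h,w=f['z_map'].shape; u,v=np.meshgrid(np.arange(w),np.arange(h))
    K=np.array([[f['fx'],0,f['cx']],[0,f['fy'],f['cy']],[0,0,1.]])
    p=cv2.undistortPoints(np.stack([u,v],-1).reshape(-1,1,2).astype(np.float64),K,np.array([float(f['k1']),0,0,0])).reshape(h,w,2)
    z=f['z_map']; c=np.dstack([p[...,0]*z,p[...,1]*z,z,np.ones_like(z)])
    P=(c@np.asarray(f['world_from_camera']).T)[...,:3]; P[z<=0]=np.nan; return P
def crop(f,tag,x0,y0,x1,y1,s):
    cv2.imwrite(f'pics/{tag}.png',cv2.resize(f['color'][y0:y1,x0:x1,::-1],None,fx=s,fy=s,interpolation=cv2.INTER_CUBIC))
def down(yaw):  # tool z down, jaws (tool y) along world direction yaw
    y=np.array([np.cos(yaw),np.sin(yaw),0]);z=np.array([0,0,-1.]);x=np.cross(y,z)
    return R.from_matrix(np.column_stack([x,y,z])).as_rotvec()
E
python3 - <<'E'
from h import *
for c in ['top','scene']:
    f=snap(c,c+'0'); print(c,f['world_from_camera'].round(3),f['fx'],f['k1'])
s=arm.read_state(); print(s)
a=cv2.imread('pics/top0.png');b=cv2.imread('pics/scene0.png')
cv2.imwrite('pics/both0.png',cv2.resize(np.vstack([a,b]),None,fx=.78,fy=.78))
E
```

```text
pics
top [[-0.019 -0.986  0.167  0.248]
 [-1.     0.023  0.018 -0.067]
 [-0.022 -0.167 -0.986  1.629]
 [ 0.     0.     0.     1.   ]] 445.6237231979608 -0.10144758033800853
scene [[-0.902  0.336 -0.27   0.866]
 [ 0.431  0.718 -0.547  0.647]
 [ 0.01  -0.609 -0.793  1.138]
 [ 0.     0.     0.     1.   ]] 363.19850997610763 -0.008632733441879467
{'clock': 0.1, 'joint_positions': array([-1.40009295,  0.47771122,  0.02235713,  1.55632177, -0.01149264,
        1.10932377, -0.08310267]), 'joint_vel': array([-0.00026368, -0.00334993,  0.00033795, -0.00361475, -0.00239848,
       -0.00061535, -0.00042121]), 'joint_efforts': array([ 5.05710035e-03, -5.97760463e+01,  1.61399961e+00, -2.81952775e+01,
        1.28068600e-02,  5.04131793e-03, -6.73637700e-06]), 'eef_pos': array([0.18564217, 0.6484369 , 0.2384404 ]), 'ee_rot': array([-4.36500194e-01, -3.11102258e+00,  2.56482884e-03]), 'contact_force': array([1.31058269, 0.1426702 , 0.49702216]), 'moment': array([ 0.02524781, -0.05181276, -0.00347721]), 'width': 0.08549658785557081}
```

View pics/top0.png

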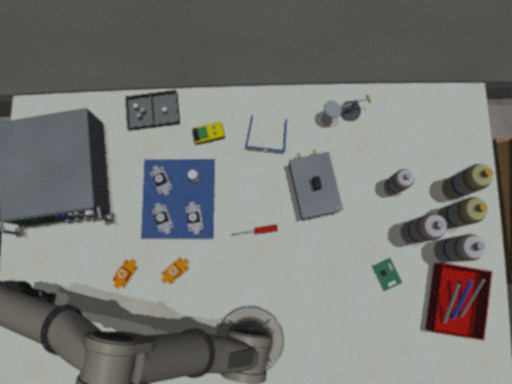

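View pics/scene0.png

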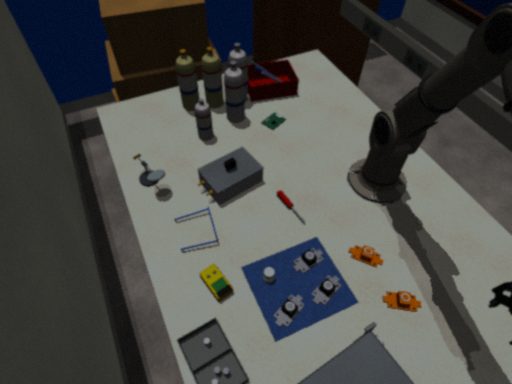

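The top view shows three steel carriers on the mat at about (161,180), (163,218) and (195,217), with the jar at (193,174). The lidded chamber is at about (316,185), knob at (316,183). The orange look-alikes are off the mat. Next I measure these from depth.

```bash
cat >> h.py <<'E'
def rect(P,m):
    pts=P[m][:,:2].astype(np.float32); (c,wh,a)=cv2.minAreaRect((pts*1000)); return np.array(c)/1000,np.array(wh),a,len(pts)
def blobs(m,mn=8):
    n,l,st,ce=cv2.connectedComponentsWithStats(m.astype(np.uint8)); return [(l==i,ce[i],st[i,4]) for i in range(1,n) if st[i,4]>=mn]
E
python3 - <<'E'
from h import *
fs={c:dict(np.load(f'pics/{c}0.npz')) for c in ['top','scene']}
for c,f in fs.items():
    P=cloud(f); x,y,z=P[...,0],P[...,1],P[...,2]
    print(c,'bench z',np.nanmedian(z[(abs(x-.5)<.1)&(abs(y)<.05)]))
    reg=(x>.25)&(x<.95)
    print('lid top');
    for m,ce,n in blobs(reg&(z>.07)&(z<.09)&(y<.0)&(y>-.45),100): print(ce,n,rect(P,m),np.nanmedian(z[m]))
    print('knob')
    for m,ce,n in blobs(reg&(z>.105)&(z<.14)&(y<.0)&(y>-.45),4): print(ce,n,rect(P,m),np.nanmean(P[m],0))
    print('housings')
    for m,ce,n in blobs(reg&(z>.027)&(z<.06)&(y>.03)&(y<.6),10): print(ce,n,rect(P,m),np.nanmean(P[m],0))
    rgb=f['color'].astype(int); hsv=cv2.cvtColor(f['color'],cv2.COLOR_RGB2HSV)
    blue=reg&(hsv[...,0]>100)&(hsv[...,0]<125)&(hsv[...,1]>120)&(z<.02)&(y>.05)
    b=max(blobs(blue),key=lambda t:t[2]);print('mat',rect(P,b[0]),P[b[0]].mean(0))
    x0,y0=(135,150) if c=='top' else (235,230)
    crop(f,'mat_'+c,x0,y0,x0+130,y0+110,5.5)
E
```

```text
top bench z -0.00011333006802483059
lid top
[315.61476453 184.80101824] 2357 (array([ 0.54258087, -0.24829987]), array([217.68159485, 147.41090393]), 10.844196319580078, 2357) 0.07995747112382112
knob
[327.13953488 109.27906977] 43 (array([ 0.81007343, -0.30074481]), array([50.63857269, 26.52025032]), 3.1658213138580322, 43) [ 0.8097807  -0.29854566  0.10833984]
[331.71428571 111.28571429] 7 (array([ 0.80161346, -0.31563016]), array([ 7.57358408, 12.77322197]), 23.706214904785156, 7) [ 0.8021202  -0.31472004  0.10752066]
[316.68686869 182.36363636] 99 (array([ 0.54126447, -0.24817505]), array([44.19182968, 25.21379471]), 10.713927268981934, 99) [ 0.54113743 -0.24754567  0.11997801]
housings
[153.05045872 108.73394495] 218 (array([0.86002625, 0.35708978]), array([136.20846558, 201.1469574 ]), 5.010646820068359, 218) [0.8594488  0.3506512  0.03316342]
[126.0952381  108.38095238] 21 (array([0.86531433, 0.45542963]), array([65.79243469,  6.65836906]), 6.4164958000183105, 21) [0.8639017  0.4551834  0.03470781]
[134.88888889 105.33333333] 18 (array([0.87302087, 0.42089194]), array([17.4912
[... 4123 characters left out ...]
rray([50.6166687 ,  3.58647656]), 5.8449249267578125, 26) [0.88405439 0.36338978 0.03014177]
[217.31428571 369.91428571] 35 (array([0.8568335 , 0.39712885]), array([15.38331699, 14.1462574 ]), 68.91730499267578, 35) [0.85728697 0.39687735 0.03569559]
[225.5        370.73333333] 30 (array([0.8375484, 0.4087522]), array([14.86309528, 14.20231724]), 62.654335021972656, 30) [0.8374313  0.40857602 0.03546235]
[214.89285714 381.35714286] 28 (array([0.87310553, 0.42041678]), array([10.30094147, 16.42867661]), 62.72550582885742, 28) [0.87408299 0.42114512 0.03621206]
mat (array([0.51728522, 0.25833789]), array([267.04019165, 295.63037109]), 88.44944763183594, 4793) [0.52951998 0.26494098 0.00161672]
```

View pics/mat_top.png

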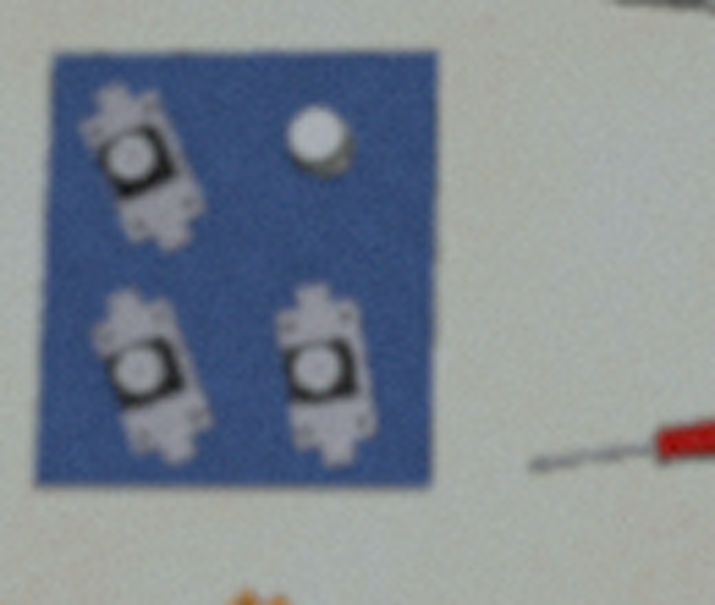

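Run:
```python
from h import *
f=dict(np.load('pics/top0.npz')); P=cloud(f);x,y,z=P[...,0],P[...,1],P[...,2]
hsv=cv2.cvtColor(f['color'],cv2.COLOR_RGB2HSV)
m=(y>.4)&(x>.3)&(x<.9)&(z>.06); print('case',np.nanmin(P[m],0),np.nanmax(P[m],0))
# obstacles between mat and chamber
ob=(x>.35)&(x<.8)&(y<.10)&(y>-.16)&((z>.006)|(hsv[...,1]>90))
for m,c,n in blobs(ob,3): print(c.round(),n,P[m].min(0).round(3),P[m].max(0).round(3))
for p,o in [((.544,-.248,.25),down(np.radians(100.8))),((.544,-.248,.25),down(np.radians(-79.2))),((.55,-.02,.2),down(np.radians(95))),((.55,-.02,.2),down(np.radians(-85))),((.588,.322,.15),down(np.radians(21.5))),((.588,.322,.15),down(np.radians(201.5))),((.588,.322,.15),down(np.radians(111.5))),((.588,.322,.15),down(np.radians(-68.5)))]:
    q=arm.ik(p,o); print(p,None if q is None else np.round(q,2))
```

```text
case [0.3855981  0.48766529 0.06000243] [0.81924932 0.87743774 0.19144848]
[267. 143.] 228 [ 0.678 -0.158  0.   ] [0.8   0.006 0.048]
[221. 131.] 79 [0.737 0.078 0.007] [0.798 0.099 0.042]
[226. 127.] 3 [0.781 0.074 0.007] [0.79  0.078 0.01 ]
[244. 128.] 3 [0.775 0.002 0.006] [0.784 0.005 0.01 ]
[255. 136.] 3 [ 0.743 -0.04   0.006] [ 0.747 -0.032  0.008]
[264. 137.] 3 [ 0.738 -0.074  0.006] [ 0.747 -0.066  0.008]
[234. 140.] 4 [0.726 0.044 0.006] [0.738 0.048 0.008]
[267. 155.] 3 [ 0.668 -0.083  0.007] [ 0.676 -0.079  0.007]
[276. 155.] 3 [ 0.668 -0.117  0.006] [ 0.671 -0.109  0.007]
[289. 164.] 10 [ 0.619 -0.16   0.009] [ 0.634 -0.157  0.076]
[241. 168.] 4 [0.62  0.019 0.006] [0.632 0.023 0.008]
[271. 170.] 3 [ 0.61  -0.093  0.006] [ 0.618 -0.093  0.009]
[238. 192.] 3 [0.53  0.031 0.006] [0.537 0.031 0.008]
[271. 194.] 4 [ 0.519 -0.094  0.006] [ 0.527 -0.087  0.01 ]
[275. 194.] 4 [ 0.519 -0.109  0.007] [ 0.527 -0.102  0.009]
[258. 201.] 3 [ 0.495 -0.042  0.007] [ 0.502 -0.038  0.009]
[263. 205.] 3 [ 0.483 -0.064  0.007] [ 0.486 -0.057  0.009]
[257. 224.] 3 [ 0.409 -0.037  0.007] [ 0.413 -0.033  0.01 ]
[261. 230.] 204 [ 0.371 -0.109  0.006] [0.412 0.058 0.033]
[263. 238.] 3 [ 0.362 -0.058  0.006] [ 0.365 -0.054  0.008]
(0.544, -0.248, 0.25) [-0.49  0.63  1.22  1.78 -0.64  1.19  2.68]
(0.544, -0.248, 0.25) [-0.39  0.5   1.    1.78 -0.47  1.12 -0.62]
(0.55, -0.02, 0.2) [-0.53  0.35  0.57  1.93 -0.23  0.93  1.81]
(0.55, -0.02, 0.2) [-0.85  0.5   1.05  1.94 -0.52  1.   -1.05]
(0.588, 0.322, 0.15) [-0.83  0.58  0.34  1.66 -0.22  0.94 -0.03]
(0.588, 0.322, 0.15) [-0.38  0.57 -0.3   1.63  0.2   0.97  2.77]
(0.588, 0.322, 0.15) [-0.62  0.56  0.04  1.65 -0.02  0.94  1.37]
(0.588, 0.322, 0.15) [-1.01  0.63  0.61  1.68 -0.42  0.97 -1.44]
```

```bash
cat >> h.py <<'E'
def st(msg=''):
    s=arm.read_state(); print(msg,'t=%.1f'%s['clock'],'p',s['eef_pos'].round(4),'F',s['contact_force'].round(1),'w %.4f'%s['width'],flush=True); return s
def lidpose(f):
    P=cloud(f);x,y,z=P[...,0],P[...,1],P[...,2]
    return P
E
python3 - <<'E'
from h import *
p=arm.read_state()['eef_pos']; 
arm.line_to([p[0],p[1],.33]); st('up')
arm.goto_joints([.43,.45,0,1.6,0,1.09,-.95]); st('neutral')
o=down(np.radians(-79.2)); k=np.array([.5435,-.2475])
arm.movep([*k,.20],o); print(arm.read_state()['joint_positions'].round(2))
# check scene for disturbance
f=snap('top','a1')
arm.line_to([*k,.094],feed=.12,f_stop=8); st('at knob')
arm.gripper_to(0.0); st('gripped')
E
```

```text
up t=0.9 p [0.1855 0.6479 0.3289] F [-0.3  0.7 -0.7] w 0.0855
neutral t=4.5 p [ 0.5704 -0.3289  0.2381] F [0.4 0.5 0.1] w 0.0854
[ 0.34  0.39 -0.03  1.79  0.01  0.97 -1.07]
at knob t=6.1 p [ 0.5441 -0.2478  0.0947] F [ 0.5 -0.2 -0.9] w 0.0854
gripped t=6.7 p [ 0.5437 -0.2471  0.0945] F [-2.   2.3  6. ] w 0.0248
```

Run:
```python
from h import *
arm.line_to([.544,-.247,.20],feed=.1); st('lift')
o=down(np.radians(-85)); 
arm.movep([.545,-.025,.16],o); print(arm.read_state()['joint_positions'].round(2))
arm.line_to([.545,-.025,.05],feed=.12)
r=arm.line_to([.545,-.025,.020],feed=.03,f_stop=3); s=st('down %s'%r)
f=snap('top','b0')
arm.gripper_to(.05); st('rel')
p=arm.read_state()['eef_pos'];arm.line_to([p[0],p[1],.15],feed=.15)
arm.movep([.36,-.33,.3],o)
f=snap('top','b1');P=cloud(f);x,y,z=P[...,0],P[...,1],P[...,2]
for m,c,n in blobs((y<.08)&(y>-.12)&(x>.4)&(x<.67)&(z>.006)&(z<.018),100): print('lid',rect(P,m),np.nanmedian(z[m]))
w=(y<-.1)&(y>-.4)&(x>.38)&(x<.7)&(z>.069)&(z<.08); b=max(blobs(w,20),key=lambda t:t[2]); print('rim',rect(P,b[0]),b[2])
a=f['color'][110:250,130:370,::-1]; cv2.imwrite('pics/b1c.png',cv2.resize(a,None,fx=3.3,fy=3.3,interpolation=cv2.INTER_CUBIC)); st()
```

```text
lift t=7.9 p [ 0.5434 -0.2468  0.1991] F [ 0.5 -1.4 -5.1] w 0.0256
[-0.    0.36 -0.08  1.94  0.04  0.84 -1.59]
down True t=10.6 p [ 0.5448 -0.025   0.0254] F [-2.4 -0.3  5.3] w 0.0252
rel t=11.0 p [ 0.5433 -0.0251  0.0243] F [-0.3  0.9 -0.2] w 0.0499
lid (array([ 0.54305145, -0.02425841]), array([221.582901  , 154.79592896]), 5.308896064758301, 1919) 0.011363675283252439
rim (array([ 0.62531854, -0.18311752]), array([46.08082962, 94.20883942]), 48.92521286010742, 48) 48
 t=13.5 p [ 0.3609 -0.3288  0.2993] F [ 0.5 -0.6 -0.9] w 0.0498
```

View pics/b1c.png

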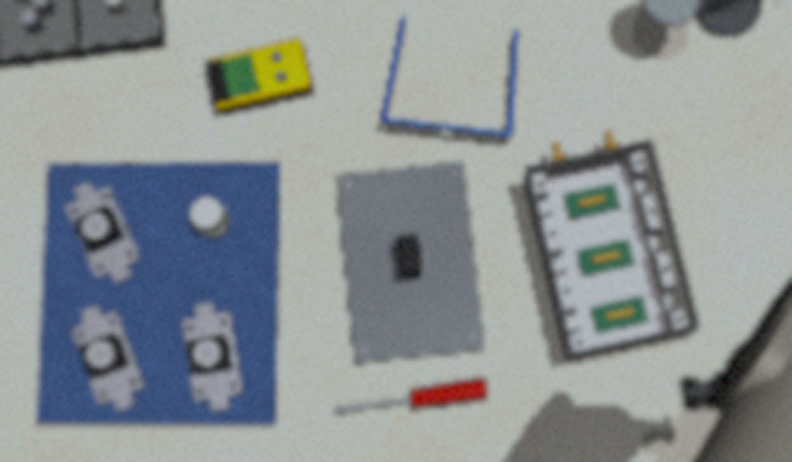

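Lid lies flat at about (405,258) in the crop, clear of everything, and the chamber is open with its three bays visible. Next I probe the chamber walls from inside to centre it exactly.

Run:
```python
from h import *
a=np.radians(10.8); ex=np.array([np.cos(a),np.sin(a)]); ey=np.array([-ex[1],ex[0]]); c=np.array([.5437,-.2475])
o=down(a-np.pi/2); Z=.070
W=lambda u,v,z=Z:[*(c+u*ex+v*ey),z]
loc=lambda: np.array([(arm.read_state()['eef_pos'][:2]-c)@ex,(arm.read_state()['eef_pos'][:2]-c)@ey])
arm.gripper_to(0); arm.movep(W(0,0,.15),o); print(arm.read_state()['joint_positions'].round(2))
print('hit',arm.line_to(W(0,0),feed=.1,f_stop=6))
def probe(u,v,u2,v2):
    arm.line_to(W(u,v),feed=.15); arm.dwell(.15)
    h=arm.line_to(W(u2,v2),feed=.05,f_stop=5); print((u2,v2),h,loc().round(4)); arm.line_to(W(u,v),feed=.15)
probe(-.06,.03,-.06,.07); probe(.06,.03,.06,.07); probe(.06,-.03,.06,-.07)
probe(.07,0,.11,0); probe(-.07,0,-.11,0)
arm.line_to(W(-.07,0,.15),feed=.15); st()
```

```text
[ 0.36  0.45 -0.05  1.83  0.03  0.87 -1.08]
hit False
(-0.06, 0.07) True [-0.06    0.0556]
(0.06, 0.07) True [0.0598 0.0565]
(0.06, -0.07) True [ 0.06   -0.0504]
(0.11, 0) True [ 0.0902 -0.    ]
(-0.11, 0) True [-0.0916  0.    ]
 t=25.1 p [ 0.4741 -0.2605  0.1494] F [ 0.8 -0.3  0.1] w -0.0000
```

```bash
cat >> h.py <<'E'
CA=np.radians(11.1); EX=np.array([np.cos(CA),np.sin(CA)]); EY=np.array([-EX[1],EX[0]])
CC=np.array([.5437,-.2475])-.0007*EX+.0026*EY
def carriers():
    """housings on the mat from both cameras: list of (xy, yaw of carrier y axis in +-90 deg)"""
    out={}
    for c in ['top','scene']:
        f=arm.grab_frame(c); P=cloud(f);x,y,z=P[...,0],P[...,1],P[...,2]; L=[]
        for m,_,n in blobs((x>.36)&(x<.68)&(y>.08)&(y<.43)&(z>.027)&(z<.046),60):
            (p,wh,a,k)=rect(P,m)
            if not (30<min(wh)<50 and max(wh)<55): continue
            dist=np.linalg.norm(p-np.array([.596,.196]))
            if dist<.02: continue   # jar
            if wh[0]>wh[1]: a+=90
            L.append((p,(a+90)%180-90,wh))
        out[c]=L
    res=[]
    for p,a,wh in out['top']:
        q=[(p2,a2) for p2,a2,_ in out['scene'] if np.linalg.norm(p2-p)<.02]
        res.append(((p+q[0][0])/2 if q else p, (a+q[0][1])/2 if q and abs(a-q[0][1])<20 else a, len(q)))
    return res
def pick(p,yaw):
    a=np.radians(yaw); sq=a-np.pi/2 if yaw>-10 else a+np.pi/2
    arm.movep([*p,.16],down(sq)); arm.gripper_to(.072)
    arm.line_to([*p,.022],feed=.12,f_stop=10); arm.gripper_to(.0); st('squeeze x')
    q=arm.read_state()['eef_pos'][:2]; arm.gripper_to(.072); q=p
    arm.line_to([*q,.065],feed=.15); arm.movep([*q,.065],down(a))
    h=arm.line_to([*q,.020],feed=.1,f_stop=10); arm.gripper_to(0); s=st('grip y hit=%s'%h)
    arm.line_to([*q,.20],feed=.2)
def place(bay):
    o=down(CA-np.pi/2); c=CC+.066*(bay-1)*EX
    arm.movep([*c,.16],o); arm.line_to([*c,.076],feed=.1); arm.dwell(.2); st('above')
    h=arm.line_to([*c,.0415],feed=.03,f_stop=30); s=st('in bay%d hit=%s'%(bay,h)); return h,s
def press(bay):
    c=CC+.066*(bay-1)*EX
    arm.gripper_to(.052); arm.line_to([*c,.10],feed=.15); arm.gripper_to(0)
    arm.line_to([*c,.080],feed=.1); arm.dwell(.15); h=arm.line_to([*c,.066],feed=.02,f_stop=18); st('press hit=%s'%h)
    arm.line_to([*c,.16],feed=.2)
E
python3 - <<'E'
from h import *
arm.movep([.474,-.26,.25],down(CA-np.pi/2))
L=carriers(); print(L)
p,a,n=min(L,key=lambda t:t[0][1])
arm.movep([.46,.05,.25],down(0)); print(arm.read_state()['joint_positions'].round(2))
pick(p,a); f=snap('scene','c0'); crop(f,'c0c',180,100,400,330,2.6);
E
```

```text
[(array([0.58734796, 0.32264862]), 24.044633865356445, 1), (array([0.44368552, 0.31435214]), 19.97265338897705, 1), (array([0.44257452, 0.19659056]), 8.925230503082275, 1)]
[ 0.18  0.15 -0.46  2.    0.08  1.01 -0.32]
squeeze x t=30.8 p [0.443  0.1968 0.0228] F [-1.6 -0.3  6.4] w 0.0406
grip y hit=False t=33.9 p [0.443  0.1968 0.0207] F [-0.8  0.1  5. ] w 0.0352
```

View pics/c0c.png

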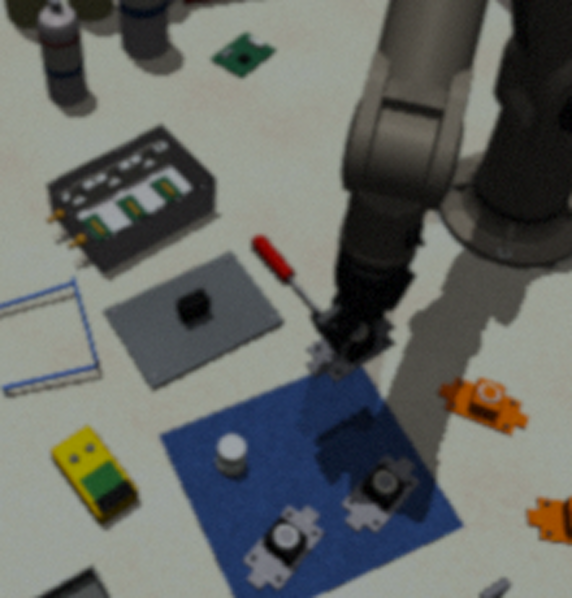

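Carrier is held level in the jaws at (350,340); the other two remain on the mat. Inserting.

Run:
```python
from h import *
h,s=place(2); print(arm.read_state()['joint_positions'].round(2))
f=snap('top','d0'); snap('scene','d1')
crop(f,'d0c',260,130,380,230,6)
```

```text
above t=37.8 p [ 0.6077 -0.2325  0.0768] F [-1.1  0.1 -1.3] w 0.0348
in bay2 hit=False t=39.1 p [ 0.6075 -0.2324  0.0427] F [-3.5  0.5 12.9] w 0.0346
[ 0.54  0.69 -0.38  1.73  0.34  0.78 -1.38]
```

Run:
```python
from h import *
press(2)
arm.movep([.46,-.05,.25],down(0))
L=carriers(); print(L)
f=snap('top','e0');P=cloud(f);x,y,z=P[...,0],P[...,1],P[...,2]
c=CC+.066*EX; m=(np.hypot(x-c[0],y-c[1])<.03)&(z>.05)&(z<.08); print('seated',rect(P,m),np.nanmedian(z[m]),np.nanpercentile(z[m],[5,95]),c)
crop(f,'e0c',270,130,370,220,7)
p,a,n=[t for t in L if t[0][0]<.52][0]
pick(p,a); h,s=place(1)
```

```text
press hit=True t=41.6 p [ 0.6077 -0.2324  0.0712] F [-1.5  0.1  6.8] w 0.0002
[(array([0.58751205, 0.32244516]), 22.73047637939453, 1), (array([0.44359264, 0.31389824]), 19.640847206115723, 1)]
seated (array([ 0.60787494, -0.23443254]), array([42.82239151, 36.90844727]), 9.814986228942871, 120) 0.06048387376149378 [0.05362098 0.0682275 ] [ 0.60727785 -0.23237695]
squeeze x t=47.6 p [0.4441 0.3144 0.0229] F [-0.9 -1.1  6.6] w 0.0411
grip y hit=False t=50.7 p [0.444  0.3143 0.0207] F [-0.3 -1.9  6.3] w 0.0348
above t=55.0 p [ 0.5429 -0.2453  0.0767] F [ 0.2 -0.3 -0.6] w 0.0348
in bay1 hit=False t=56.3 p [ 0.5428 -0.2451  0.0427] F [-4.3  1.2 15.5] w 0.0351
```

View pics/e0c.png

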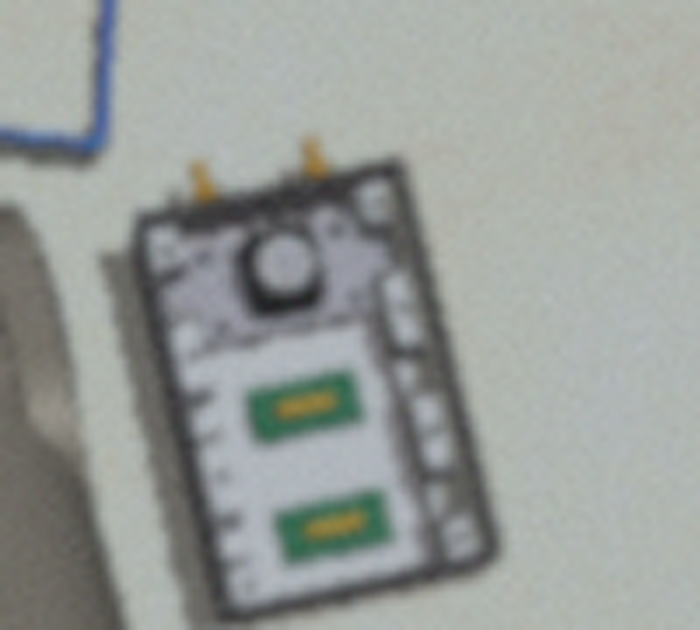

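The first carrier sits squarely in the far bay, housing at about (283,268) in the crop. The press height of 71.2 mm also matches fully home. Now the second press and the third carrier.

Run:
```python
from h import *
press(1)
arm.movep([.46,-.05,.25],down(0))
L=carriers(); print(L)
p,a,n=L[0]
pick(p,a); h,s=place(0); press(0)
arm.movep([.40,.2,.30],down(0))
f=snap('top','g0');P=cloud(f);x,y,z=P[...,0],P[...,1],P[...,2]; snap('scene','g1')
for b in range(3):
    c=CC+.066*(b-1)*EX; m=(np.hypot(x-c[0],y-c[1])<.03)&(z>.05)&(z<.08); r=rect(P,m);print(b,r[0]-c,r[2],np.nanmedian(z[m]))
for m,c,n in blobs((y<.12)&(y>-.14)&(x>.415)&(x<.67)&(z>.006)&(z<.018),100): print('lid',rect(P,m))
for m,c,n in blobs((y<.12)&(y>-.14)&(x>.415)&(x<.67)&(z>.04)&(z<.07),20): print('knob',rect(P,m))
crop(f,'g0c',130,110,370,250,3.3)
```

```text
press hit=True t=58.7 p [ 0.5429 -0.2451  0.0712] F [-1.4  0.8  7.3] w 0.0000
[(array([0.58745068, 0.32222742]), 22.422429084777832, 1)]
squeeze x t=64.3 p [0.588  0.3228 0.0231] F [-0.4 -1.2  5.8] w 0.0407
grip y hit=False t=67.4 p [0.5879 0.3227 0.0209] F [ 0.  -0.8  3.5] w 0.0352
above t=71.8 p [ 0.4781 -0.258   0.0766] F [-0.5 -0.1 -1.1] w 0.0348
in bay0 hit=False t=73.1 p [ 0.478  -0.2578  0.0427] F [-5.   0.8 18.1] w 0.0348
press hit=True t=75.5 p [ 0.4781 -0.2578  0.0711] F [-1.   0.7  9.1] w 0.0002
0 [ 0.00024994 -0.0019191 ] 10.19940185546875 0.06091083704250222
1 [ 0.00055497 -0.00164554] 11.412223815917969 0.06071068912118638
2 [ 3.48292597e-05 -1.64797820e-03] 11.885347366333008 0.06180465380189548
lid (array([ 0.54406934, -0.02733597]), array([220.51557922, 150.08169556]), 4.051427841186523, 1949)
knob (array([ 0.543245  , -0.02670889]), array([44.31152344, 25.03157806]), 5.8699259757995605, 85)
```

View pics/g0c.png

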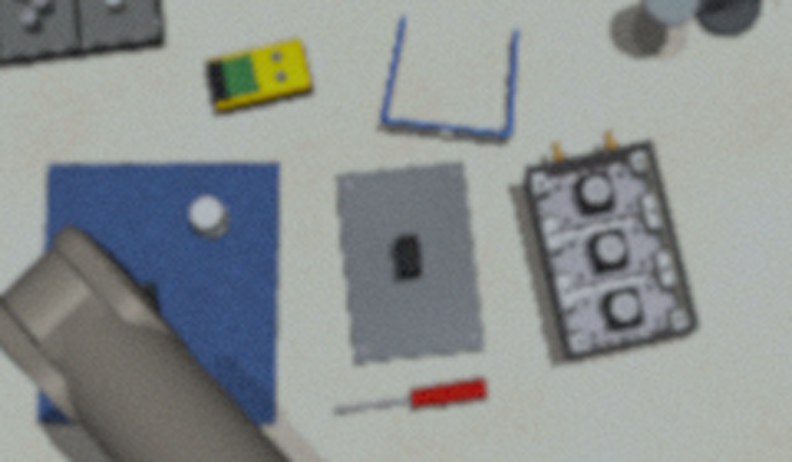

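All three carriers sit in their bays (crop at (596,192), (610,250) and (625,306)), and the lid still lies where I put it. Now the lid goes back.

Run:
```python
from h import *
k=[.5432,-.025]; o=down(np.radians(-85)); o2=down(CA-np.pi/2)
arm.movep([*k,.16],o); arm.gripper_to(.072); arm.line_to([*k,.025],feed=.12,f_stop=8); arm.gripper_to(0); st('grip')
arm.line_to([*k,.20],feed=.12); st('lift')
arm.movep([*CC,.19],o2); arm.line_to([*CC,.112],feed=.1); arm.dwell(.3); st('above')
f=snap('top','h0'); crop(f,'h0c',260,120,380,230,6)
h=arm.line_to([*CC,.092],feed=.02,f_stop=4); st('down %s'%h)
```

```text
grip t=81.5 p [ 0.5435 -0.0251  0.0255] F [-0.7 -0.2  5. ] w 0.0252
lift t=83.2 p [ 0.5427 -0.025   0.1992] F [-0.4  0.7 -5.9] w 0.0253
above t=85.3 p [ 0.5427 -0.2452  0.1125] F [-0.2  0.4 -5.6] w 0.0254
down True t=86.1 p [ 0.5423 -0.245   0.0945] F [-0.6 -0.4  6.7] w 0.0250
```

Run:
```python
from h import *
arm.gripper_to(.06); arm.line_to([*CC,.2],feed=.15); arm.movep([.42,.15,.30],down(0)); st()
for cam in ['top','scene']:
    f=snap(cam,'i_'+cam);P=cloud(f);x,y,z=P[...,0],P[...,1],P[...,2]
    m=max(blobs((y<-.1)&(y>-.4)&(x>.38)&(x<.7)&(z>.07)&(z<.09),50),key=lambda t:t[2])[0]
    r=rect(P,m); A=np.c_[P[m][:,:2],np.ones(m.sum())]; g=np.linalg.lstsq(A,P[m][:,2],rcond=None)[0]
    print(cam,r,r[0]-CC,'z',np.nanmedian(z[m]),'slope',g[:2])
a=cv2.imread('pics/i_top.png')[90:250,130:420]; b=cv2.imread('pics/i_scene.png')[100:330,170:400]
cv2.imwrite('pics/i.png',np.hstack([cv2.resize(a,(480,265)),cv2.resize(b,(265,265))]))
```

```text
t=89.0 p [0.4207 0.1488 0.2997] F [ 0.1 -0.9  0.3] w 0.0604
top (array([ 0.54291254, -0.24770113]), array([217.29789734, 147.90194702]), 11.075601577758789, 2352) [ 0.0004     -0.00261772] z 0.08007850892410684 slope [-0.00059633 -0.00078534]
scene (array([ 0.54538635, -0.24562408]), array([216.34681702, 150.69282532]), 10.377446174621582, 1499) [ 0.00287381 -0.00054068] z 0.07948451446307248 slope [-0.0022886  -0.00309722]
```

View pics/i.png

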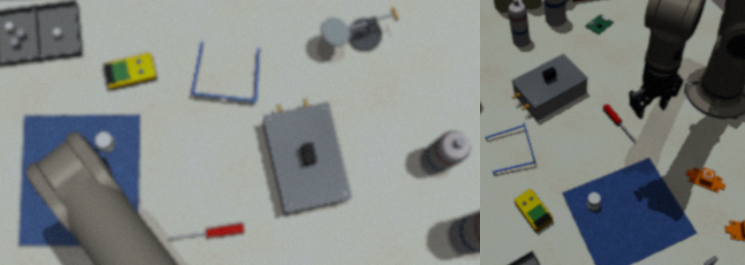

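The lid sits flush on the chamber (305,155). The mat is empty except for the jar, and nothing else has moved. Handing in.

```bash
python3 -c "
from h import *
arm.dwell(.3); print(arm.sign_off())"
```

```text
the job is handed in; nothing more can be done
None
```

The job is done and handed in at about 89 s on the robot's clock. All three carriers are pressed home, one per bay, and the lid is back flush on the chamber.

- **Lid off:** I laid it flat on the bench between the mat and the chamber, then felt the chamber's inner walls with the closed fingers to find its centre.
- **Carriers:** Each one went into its bay without a jam, and I then pressed it from above. The fingertips met each inlet at about 63 mm, which matches fully home. The camera showed the housings within 2 mm of the bay centres.
- **Lid back:** Its top reads 80 mm above the bench, as it should. Its centre is within 3 mm of the chamber's, its angle within 1°, and its slope at most 0.004 rad.
- **Everything else:** In the last pictures the other things on the bench looked unmoved, and the arm was clear of them.

The two cameras differ by 2 to 3 mm from each other and from the felt position. That is close to their stated calibration and well within the tolerances. No check failed, and I saw no carrier or lid knocked aside.

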